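Press a heel plate home with a quick clamp

TASK

The rubber heel standing in the quick clamp has its steel plate sticking out on its studs. Squeeze the clamp's sprung trigger against the post beside it, again and again, to walk the jaw onto the plate and press the plate flush on the heel, gently so as not to crush it; then let go of the trigger and push down the release tab so that the jaw springs fully open again, and let go. Squeeze rather than shove, so that the clamp is not pushed off along its rest, do not touch the heel or the moving jaw, leave the heel standing in the clamp, and leave the tins, the shoe horn and the caddy alone.

Things in the scene. Friction and masses are not known exactly. Their poses are not given: they have to be found in the camera images.
- clamp: bar clamp lying along its x axis, handle up, on a fixed pine rest (420 x 120 x 12 mm). Origin on the lid (z = 0), mid-width; x along the bar from handle to jaws, z up. Along x in mm: post -74 to -60, trigger -24 to -12, tab 32 to 68, fixed jaw 97 to 112. It floats on the rest: slides up to 30 mm along x either way with 1 N drag, so a squeeze centres itself but a one-sided push shoves it.
- post_mid (a point): middle of the fixed grip post, 105 mm above the lid; an upright 14 mm thick along x, 26 mm wide along y, top 125 mm above the lid, free from 50 mm upwards. Axes as the clamp's.
- trigger_mid (a point): middle of the trigger, 105 mm above the lid; an upright 12 mm thick along x, 26 mm wide along y, top 125 mm above the lid, free from 51 mm upwards, on the post's +x side. Over the outer faces of post and trigger: 62 mm at rest, 40 mm squeezed fully. Axes as the clamp's.
- trigger (a joint): trigger's travel to the post, 0 (rest) to 0.022 m (stop); spring 2.5 N at rest, 5 N at the stop. The first 4 mm only engage the ratchet; the rest draws the bar in by 6 mm teeth, 12 to 18 mm a full squeeze, kept when the trigger goes back to rest (up to 6 mm may slip back). Bar and ratchet add 3 to 6 N, pressing the plate 7 N more: 13 to 19 N on the fingers in all.
- bar (a joint): how far the bar with its moving jaw is drawn in, 0 (fully open) to 0.055 m. The plate is flush and all play gone at about 0.047 m. With tab down and trigger out a spring of 2 to 3 N pulls the jaw open.
- jaw: moving jaw on the bar, steel block 14 mm along x, 50 mm wide, top 88 mm above the lid, pressing face towards the clamp's -x. This origin is not in the block: it lies on the lid's level, 190 mm from the pressing face towards the handle, mid-width. Fully open it coincides with the clamp's origin.
- tab_top (a point): middle of the release tab's flat top, 66 mm above the lid; the tab is a plate 36 mm along x, 30 mm wide, between trigger and fixed jaw (top 85 mm above the lid). Axes as the clamp's, tipping with it.
- tab (a joint): tip of the release tab about a pivot 36 mm towards the handle from its middle: 0 (up) to 0.25 rad (down, its middle 9 mm lower). Past about 0.13 rad the holding tooth is out and the jaw runs open in half a second or so while it is held down. 2 N to begin, 4 N at the bottom, some newtons more while the jaw still presses.
- heel: loose black rubber heel, 28 mm thick along the clamp's x, 56 mm wide, 56 mm tall with a round top, standing with some play on the bed (top 40 mm above the lid) between the jaws. Origin: middle of its underside; z up, +x towards the plate.
- plate (a joint): how far the steel heel plate (3 mm thick, on the moving jaw's side of the heel) is pressed on: 0 (6 mm off the heel) to 0.006 m (flush). It moves against about 7 N of friction and stays where left. More than 25 N between jaw and heel spoils it.
- tin_a: round polish tin, 83 mm across, 26 mm tall, origin under its centre; leave alone
- tin_b: round polish tin like the other; leave alone
- shoehorn: black plastic shoe horn, about 175 mm long, 10 mm high, flat on the lid; leave alone
- caddy: pine brush caddy, 150 x 220 mm, 180 mm tall with its dowel handle, fixed, with a small knob latch; origin under its centre; leave alone
Mind the look-alikes: they are no part of the job. Several things have the shape of the heel; the one meant has the colours described above.

How it is judged:
By the outcome, as a careful person would: the job done as asked, in the order asked, and still so for the second after the job is handed in, with the robot touching nothing.
It also fails if it takes over 48 s, if anything falls off the work surface, if the arm or the gripper's body presses on something with over 40 N, if the wrist force passes 120 N, or if a joint passes its speed limit or range.

ROBOT

A 6-joint arm with a two-finger parallel gripper is mounted at the origin on the work surface. World frame = base frame: x ahead of the robot, y to its left, z up, the work surface at z = 0. Lengths are in m, angles in degrees, forces in N, time in s.
With the tool pointing down it reaches from about 0.325 to 0.85 m from the base axis. Payload 15.5 kg.
Tool frame: the origin (TCP) lies on the centre line of the jaws, within the pads' length; the fingertips stand 25 mm ahead of it and the grasp point (between the pads) lies 6 mm ahead of it; z points along the fingers, y is the direction in which the jaws open and shut (so a half turn about z gives the same grasp; the last joint's range is limited). The gripper opens to 91 mm and grips with 3 to 60 N. Pads are 32 mm wide; open, the fingers measure 118 mm over their backs; the gripper's body (76 mm by 178 mm) begins 60 mm behind the grasp point.
Start: joints at [-70.617, 28.281, 77.091, -0, 74.628, -5.472], TCP at [0.263, -0.567, 0.239] pointing down, gripper open.
Joint ranges: [-166.48, 166.48], [-47.26, 123.95], [12.59, 153.08], [-70.14, 250.14], [6.76, 159.57], [-176.63, 176.63]. Speed limits (degrees/s): [108.29, 108.29, 147.25, 172.46, 172.46, 172.46].

INTERFACE

Orientations are given as a 3x3 rotation matrix whose columns are the frame's x, y, z axes.
In Python, from cell import * gives the robot as it stands.
- The arm moves only by the tool step_arm, never from a script. Its argument "steps" is a list of rows, each a list of 7 numbers: the shift along the tool's x, y, z in cm, then the turn, a rotation vector about the tool's x, y, z in rad, then the closure, from -1 (fully open) to 1 (shut). In form: [[x, y, z, wx, wy, wz, jaw], ...]. A call has 1 to 8 rows; each row is the pose to reach, as a shift and turn from the pose commanded when the call began, along the tool's axes at that moment; what a row does not reach only later rows make up. A row lasts 1/12 s, in which the tool goes at most 41.7 mm and 7.16 degrees, less where a joint would pass 70% of its speed; a pose out of reach is approached as far as the arm can. A call with a gripper value outside its range is refused whole. The fingers move at their own pace and stop on an object; "grip_force" is the grip in N (left out, the last holds). Time passes only in rows, so rows that repeat a pose let the fingers close. It gives the time, the measured TCP pose, the force and the opening at its end, in the units of the state.
- state(): the state, without advancing time (a new reading comes with each control period).
- grab_frame(name): name is "scene" or "top"; returns a dict with "img" (384x512x3 uint8, blue, green, red), "vertical_fov" (degrees; the focal length in pixels is half the picture's height over the tangent of half this angle, whatever the lens; pixels are square), "cx", "cy" (the principal point, pixels), "distortion" ([k1, k2, p1, p2, k3] as OpenCV has them; the pictures are not rectified), "extrinsics" (4x4, takes a point from camera to world coordinates). Camera axes: x right, y up, looking along -z (the intrinsics and any distortion apply to the point x, -y, -z); pixel columns grow to the right and rows downward; lengths in m; the calibration is good to about 2 mm. A picture is of the moment at which its call begins. There is no depth.
- finish_job(): hands the job in, once; it reports no verdict.
The state is a dict: "time_s": time; "qpos": joint angles; "qvel": joint speeds; "effort": joint torques, N m; "tcp_pos": TCP position; "eef_rot": TCP orientation; "force": force on the tool from outside, world axes, zero at the start; "ft_torque": the same for the moment, N m; "finger_gap": finger opening in m.
Only numpy, scipy, OpenCV 4.12 (cv2) and the standard library are available. Lean on these libraries where they do the work, as an engineer would, in place of code of your own. Each camera call takes 0.05 s, during which the arm holds its last target.

## Working session

There is one attempt and no reset: what is moved stays moved. The work goes in short steps, Python scripts to look and compute and a tool call to move; the robot and the scene stay as the last step left them, time stands still between calls to the robot, and variables do not carry over. Pictures are saved under pics/ and viewed, and the job is handed in when it is done.

Besides the shell and the picture viewer there is one more tool, called after ">>>" as name([rows], argument=value, ...), one row to a line, values as JSON. step_arm: Moves the arm, as the interface text tells. Its arguments: {"type":"object","properties":{"steps":{"type":"array"},"grip_force":{"type":"number"}},"required":["steps"]}

```bash
ls; mkdir -p pics
python3 - <<'E'
from cell import *
import cv2,json
s=state();print(s)
for n in("scene","top"):
    f=grab_frame(n);cv2.imwrite(f"pics/{n}0.png",f["img"]);print(n,f["vertical_fov"],f["cx"],f["cy"],f["distortion"],f["extrinsics"])
E
```

```text
pics
{'time_s': 0.0, 'qpos': array([-7.06168999e+01,  2.83161716e+01,  7.71278648e+01,  1.20299289e-03,
        7.46266128e+01, -5.47205033e+00]), 'qvel': array([ 0.06058679, -0.02377031, -0.0094129 ,  0.01919895, -0.13382667,
        0.0554664 ]), 'effort': array([-1.46690771e-03, -8.78826427e+01, -3.81861377e+01,  7.06263701e-02,
        5.33818686e-02, -1.43513134e-04]), 'tcp_pos': array([ 0.26259409, -0.56677753,  0.23831993]), 'eef_rot': array([[ 9.07375684e-01,  4.20320374e-01, -3.90134553e-04],
       [ 4.20320532e-01, -9.07374940e-01,  1.16989115e-03],
       [ 1.37730767e-04, -1.22551234e-03, -9.99999240e-01]]), 'force': array([ 0.21484578, -0.37579789,  0.64944213]), 'ft_torque': array([0.02449251, 0.00303134, 0.00909362]), 'finger_gap': 0.09111613073332245}
scene 45.581962183062785 260.17573204331444 193.30013027919898 [-0.10986134  0.          0.          0.          0.        ] [[-0.54671072 -0.65450353  0.52223799  1.39192515]
 [ 0.83725404 -0.43522936  0.33103032  0.5458732 ]
 [ 0.01063279  0.6182237   0.78593028  1.29797171]
 [ 0.          0.          0.          1.        ]]
top 50.45885886838734 248.87073469926295 193.20962538123632 [-0.09936237  0.          0.          0.          0.        ] [[-0.0250345   0.99339743 -0.11195904  0.44291854]
 [-0.99961262 -0.02623749 -0.00928419  0.00370705]
 [-0.01216042  0.11168324  0.99366945  1.49108081]
 [ 0.          0.          0.          1.        ]]
```

View pics/scene0.png

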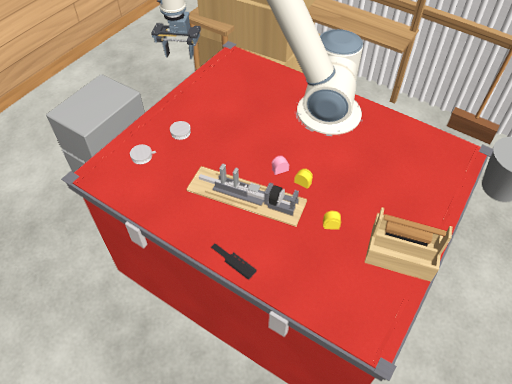

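View pics/top0.png

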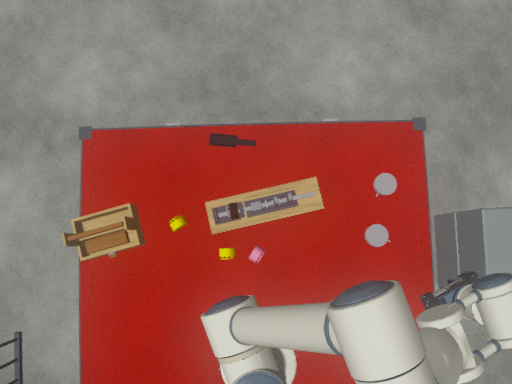

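The clamp lies on the pine rest in the middle (scene about (250,193), top about (265,205)). The heel in it is black. The yellow and pink look-alikes lie loose outside it. Next I'll enlarge both views.

Run:
```python
import cv2
a=cv2.imread("pics/scene0.png")[150:230,180:314];cv2.imwrite("pics/s0c.png",cv2.resize(a,None,fx=5.9,fy=5.9,interpolation=cv2.INTER_CUBIC))
a=cv2.imread("pics/top0.png")[170:240,200:330];cv2.imwrite("pics/t0c.png",cv2.resize(a,None,fx=6,fy=6,interpolation=cv2.INTER_CUBIC))
```

```text
(no output)
```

View pics/s0c.png

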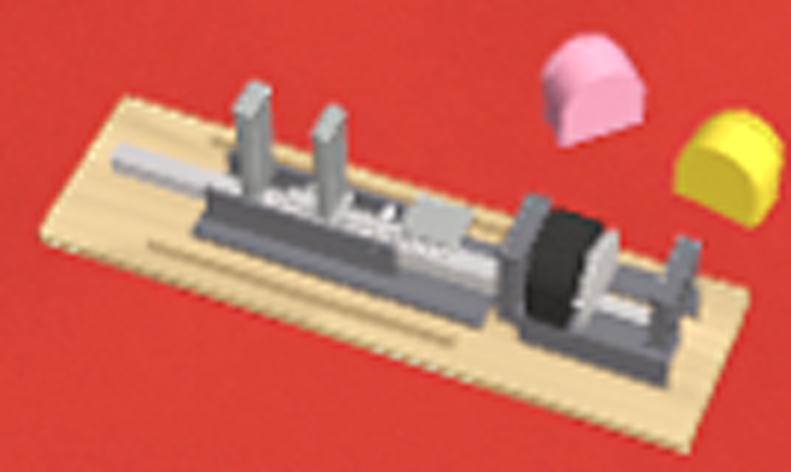

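View pics/t0c.png

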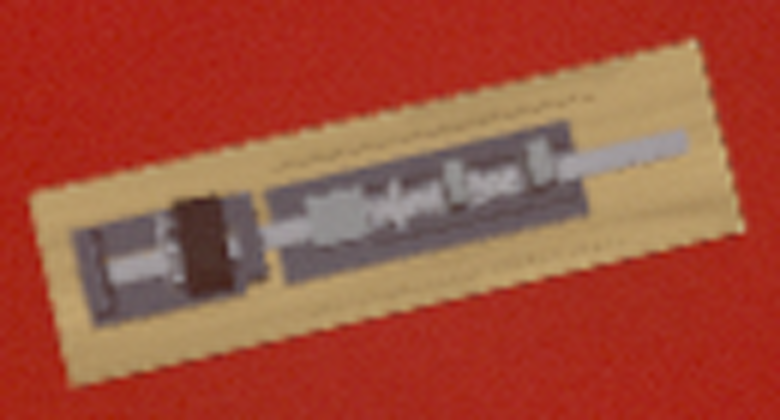

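```bash
cat > h.py <<'E'
from cell import *
import cv2,numpy as np
from scipy.optimize import least_squares
def cam(f):
    E=np.array(f["extrinsics"]);F=192/np.tan(np.radians(f["vertical_fov"]/2))
    K=np.array([[F,0,f["cx"]],[0,F,f["cy"]],[0,0,1]]);return E,K,np.array(f["distortion"],float)
def proj(c,P):
    E,K,d=c;P=np.atleast_2d(P);p=(P-E[:3,3])@E[:3,:3];p=p*[1,-1,-1]
    return cv2.projectPoints(p,np.zeros(3),np.zeros(3),K,d)[0][:,0]
def W(q,P):
    c,s=np.cos(q[2]),np.sin(q[2]);P=np.atleast_2d(P).astype(float)
    return np.c_[q[0]+c*P[:,0]-s*P[:,1],q[1]+s*P[:,0]+c*P[:,1],P[:,2]]
def uv(p,o,f): return (np.array(p,float)+.5)/f-.5+o
def snap(n,name,draw=None,crop=None,fx=1):
    f=grab_frame(n);im=f["img"].copy()
    if crop: im=im[crop[1]:crop[3],crop[0]:crop[2]]
    if fx!=1: im=cv2.resize(im,None,fx=fx,fy=fx,interpolation=cv2.INTER_CUBIC)
    cv2.imwrite(f"pics/{name}.png",im);return f
E
cat > fit.py <<'E'
from h import *
cs=cam(grab_frame("scene"));ct=cam(grab_frame("top"))
M=np.array([[-67,0,125],[-18,0,125],[50,0,66]])/1000
s=uv([(253,92),(330,117),(437,220)],[180,150],5.9);t=uv([(541,162),(455,183),(337,216)],[200,170],6)
r=lambda q:np.r_[(proj(cs,W(q,M))-s).ravel(),(proj(ct,W(q,M))-t).ravel()]
o=least_squares(r,[.5,0,1.7]);print(o.x,np.degrees(o.x[2]));print(o.fun.reshape(-1,2).round(2))
# rest corners from top at z=.012, yaw
def ray(c,p,z):
    E,K,d=c;n=cv2.undistortPoints(np.array(p,float).reshape(-1,1,2),K,d)[:,0]
    D=np.c_[n[:,0],-n[:,1],-np.ones(len(n))]@E[:3,:3].T
    return E[:3,3]+D*((z-E[2,3])/D[:,2])[:,None]
for c,p in((ct,uv([(30,192),(697,40),(745,232),(72,386)],[200,170],6)),(cs,uv([(750,292),(688,453),(40,236),(126,96)],[180,150],5.9))):
    q=ray(c,p,.012);print(q.round(4).tolist(),np.linalg.norm(np.roll(q,-1,0)-q,axis=1).round(3),q.mean(0))
    for a,b in((0,1),(3,2)) if c is ct else ((3,0),(2,1)): v=q[a]-q[b];print(np.degrees(np.arctan2(v[1],v[0])))
E
python3 fit.py
```

```text
[ 0.56924002 -0.05589832  1.75279833] 100.42794690490416
[[ 0.31  0.16]
 [ 0.24  0.16]
 [ 0.46 -0.27]
 [ 0.25  0.11]
 [ 0.38 -0.39]
 [ 0.2  -0.29]]
[[0.5831, 0.1801, 0.012], [0.6658, -0.2296, 0.012], [0.5473, -0.2538, 0.012], [0.4648, 0.1563, 0.012]] [0.418 0.121 0.418 0.121] [ 0.56521192 -0.03675962  0.012     ]
101.41033341146606
101.37307197633584
[[0.4677, 0.1562, 0.012], [0.5893, 0.1842, 0.012], [0.6706, -0.2268, 0.012], [0.5508, -0.2531, 0.012]] [0.125 0.419 0.123 0.418] [ 0.56959463 -0.03485472  0.012     ]
-78.5197957244984
-78.81392224743827
```

```bash
cat >> fit.py <<'E'
y=np.radians(101.3)
o=least_squares(lambda q:r([q[0],q[1],y]),[.5,0]);print(o.x,o.fun.reshape(-1,2).round(2))
q=[*o.x,y];np.save("q.npy",q);P=W(q,[[-.043,0,.2]])[0];s=state();R=s["eef_rot"];print(P,"tool shift cm",R.T@(P-s["tcp_pos"])*100)
d=np.degrees(np.arctan2(R[1,1],R[0,1]));print("turn tool z rad",-np.radians(101.3-180-d))
E
python3 fit.py|tail -9
```

```text
-78.81392224743827
[ 0.56904844 -0.05593013] [[ 0.21  0.33]
 [ 0.23  0.18]
 [ 0.57 -0.47]
 [ 0.19 -0.13]
 [ 0.37 -0.42]
 [ 0.25 -0.02]]
[ 0.57747413 -0.09809656  0.2       ] tool shift cm [ 48.27595805 -29.3170369    3.88577106]
turn tool z rad 0.2365705956521781
```

>>> step_arm([
  [48.3, -29.3, 0, 0, 0, 0.237, -1],
  [48.3, -29.3, 0, 0, 0, 0.237, -1],
  [48.3, -29.3, 0, 0, 0, 0.237, -1],
  [48.3, -29.3, 0, 0, 0, 0.237, -1],
  [48.3, -29.3, 0, 0, 0, 0.237, -1],
  [48.3, -29.3, 0, 0, 0, 0.237, -1],
  [48.3, -29.3, 0, 0, 0, 0.237, -1],
  [48.3, -29.3, 0, 0, 0, 0.237, -1],
], grip_force=20)

```text
time_s: 0.97
tcp_pos: [0.4487, -0.2896, 0.2391]
eef_rot: [[0.981, 0.195, 0.0], [0.195, -0.981, -0.0], [0.0, 0.0, -1.0]]
force: [1.0, -1.5, -0.2]
finger_gap: 0.0911
```

```bash
cat >> h.py <<'E'
def goto(loc):
    q=np.load("q.npy");P=W(q,[loc])[0];s=state();R=s["eef_rot"];print("t",s["time_s"],"tcp",s["tcp_pos"].round(4),"gap",s["finger_gap"],"F",s["force"].round(2))
    d=np.degrees(np.arctan2(R[1,1],R[0,1]));w=-np.radians(np.degrees(q[2])-180-d)
    print("shift cm",(R.T@(P-s["tcp_pos"])*100).round(2),"turn z",w, "z axis",R[:,2].round(4))
E
python3 -c "
from h import *
goto([-.043,0,.2])"
```

```text
t 0.9667 tcp [ 0.4487 -0.2896  0.2391] gap 0.09108305890613602 F [ 0.97 -1.45 -0.25]
shift cm [ 16.37 -16.27   3.91] turn z -0.0006422576412882848 z axis [ 2.e-04 -2.e-04 -1.e+00]
```

>>> step_arm([
  [16.4, -16.3, 0, 0, 0, 0, -1],
  [16.4, -16.3, 0, 0, 0, 0, -1],
  [16.4, -16.3, 0, 0, 0, 0, -1],
  [16.4, -16.3, 0, 0, 0, 0, -1],
  [16.4, -16.3, 0, 0, 0, 0, -1],
  [16.4, -16.3, 0, 0, 0, 0, -1],
  [16.4, -16.3, 0, 0, 0, 0, -1],
  [16.4, -16.3, 3, 0, 0, 0, -1],
])

```text
time_s: 1.63
tcp_pos: [0.5803, -0.0988, 0.2129]
eef_rot: [[0.98, 0.198, 0.008], [0.198, -0.98, -0.002], [0.007, 0.004, -1.0]]
force: [0.8, -1.8, 0.8]
finger_gap: 0.0913
```

```bash
python3 -c "
from h import *
goto([-.043,0,.111])
snap('scene','s1',crop=(160,80,330,230),fx=4.7)"
```

```text
t 1.6333 tcp [ 0.5803 -0.0988  0.2129] gap 0.09129064436700983 F [ 0.84 -1.82  0.84]
shift cm [-0.33 -0.17 10.19] turn z 0.0022279563177403554 z axis [ 0.008  -0.0022 -1.    ]
```

View pics/s1.png

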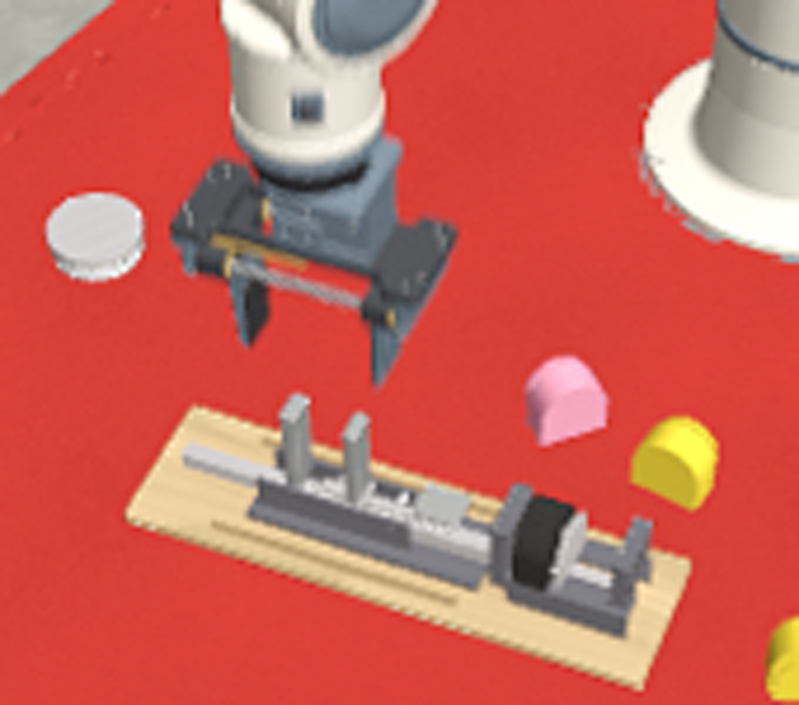

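>>> step_arm([
  [0, 0, 0, 0, 0, 0, -1],
  [0, 0, 2, 0, 0, 0, -1],
  [0, 0, 4, 0, 0, 0, -1],
  [0, 0, 5.5, 0, 0, 0, -1],
  [0, 0, 5.5, 0, 0, 0, -1],
])

```text
time_s: 2.1
tcp_pos: [0.5756, -0.0998, 0.1524]
eef_rot: [[0.981, 0.195, -0.004], [0.195, -0.981, 0.001], [-0.003, -0.002, -1.0]]
force: [-1.2, -0.5, -0.4]
finger_gap: 0.0912
```

```bash
python3 -c "
from h import *
goto([-.043,0,.111])
snap('scene','s2',crop=(180,110,300,210),fx=6);snap('top','t2',crop=(200,170,330,240),fx=6)"
```

```text
t 2.1 tcp [ 0.5756 -0.0998  0.1524] gap 0.09117273626944052 F [-1.25 -0.55 -0.35]
shift cm [ 0.23 -0.13  4.14] turn z -0.0013371176789853088 z axis [-0.0036  0.001  -1.    ]
```

View pics/s2.png

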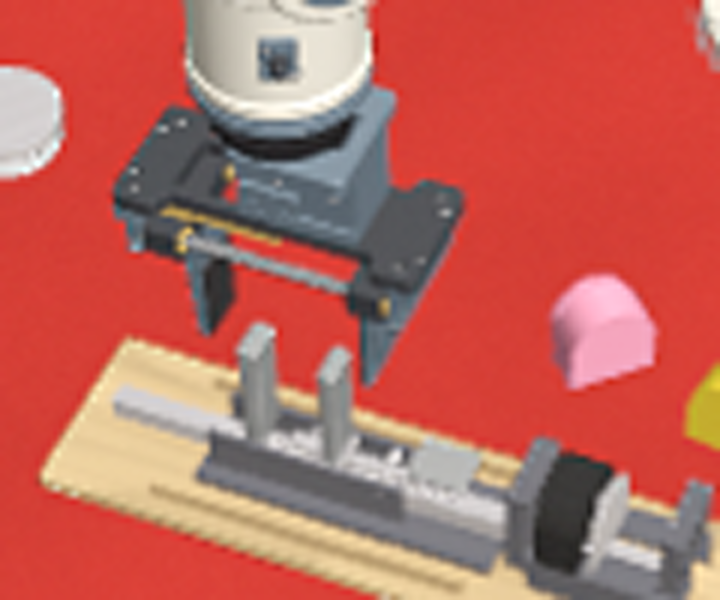

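View pics/t2.png

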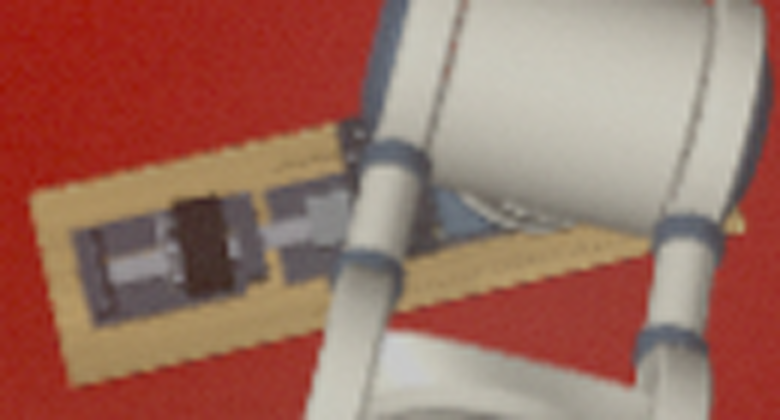

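The fingers straddle the post and trigger (tips at (213,328) and (372,383), uprights at (255,335) and (337,360)), all on one line. I'll go down.

>>> step_arm([
  [0.2, -0.1, 1.5, 0, 0, 0, -1],
  [0.2, -0.1, 3, 0, 0, 0, -1],
  [0.2, -0.1, 4.2, 0, 0, 0, -1],
  [0.2, -0.1, 4.2, 0, 0, 0, -1],
  [0.2, -0.1, 4.2, 0, 0, 0, -1],
])

```text
time_s: 2.62
tcp_pos: [0.5791, -0.0985, 0.1131]
eef_rot: [[0.981, 0.195, 0.001], [0.195, -0.981, -0.0], [0.001, 0.0, -1.0]]
force: [0.1, -0.9, 0.1]
finger_gap: 0.0911
```

```bash
python3 -c "
from h import *
goto([-.043,0,.111])
snap('scene','s3',crop=(180,110,300,210),fx=6)"
```

```text
t 2.6167 tcp [ 0.5791 -0.0985  0.1131] gap 0.09105039133182058 F [ 0.12 -0.95  0.11]
shift cm [-0.16 -0.07  0.21] turn z -0.0006738865191568129 z axis [ 7.e-04 -2.e-04 -1.e+00]
```

View pics/s3.png

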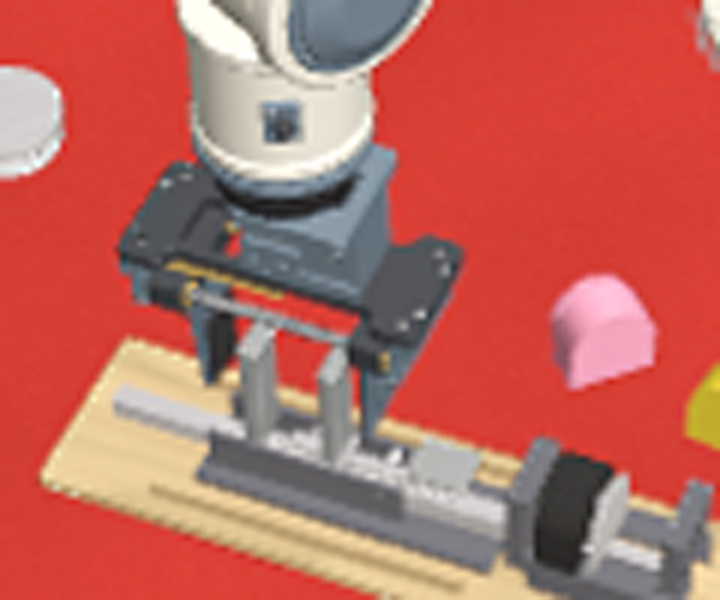

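>>> step_arm([
  [0, 0, 0, 0, 0, 0, -0.6],
  [0, 0, 0, 0, 0, 0, -0.4],
  [0, 0, 0, 0, 0, 0, -0.25],
  [0, 0, 0, 0, 0, 0, -0.1],
  [0, 0, 0, 0, 0, 0, 0.05],
  [0, 0, 0, 0, 0, 0, 0.2],
  [0, 0, 0, 0, 0, 0, 0.2],
  [0, 0, 0, 0, 0, 0, 0.2],
], grip_force=20)

```text
time_s: 3.33
tcp_pos: [0.5789, -0.0983, 0.1122]
eef_rot: [[0.981, 0.196, 0.0], [0.196, -0.981, -0.0], [0.0, 0.0, -1.0]]
force: [-2.2, -1.6, 6.1]
finger_gap: 0.0413
```

```bash
python3 -c "
from h import *
goto([-.043,0,.111])
snap('scene','s4',crop=(180,140,310,230),fx=6)"
```

```text
t 3.3333 tcp [ 0.5789 -0.0983  0.1122] gap 0.041269478995043206 F [-2.18 -1.64  6.07]
shift cm [-0.14 -0.05  0.12] turn z -0.00033913984413027747 z axis [ 4.e-04 -3.e-04 -1.e+00]
```

View pics/s4.png

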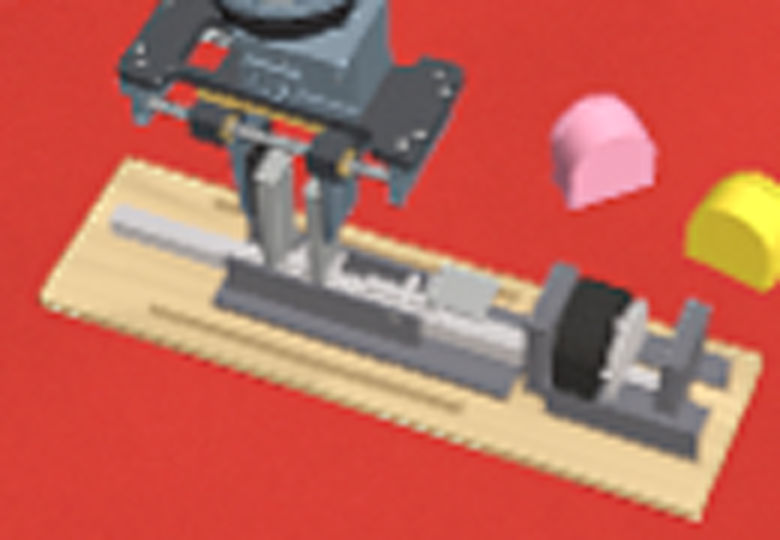

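>>> step_arm([
  [0, 0, 0, 0, 0, 0, 0.2],
  [0, 0, 0, 0, 0, 0, 0.0],
  [0, 0, 0, 0, 0, 0, -0.2],
  [0, 0, 0, 0, 0, 0, -0.4],
  [0, 0, 0, 0, 0, 0, -0.5],
  [0, 0, 0, 0, 0, 0, -0.5],
  [0, 0, 0, 0, 0, 0, -0.5],
])

```text
time_s: 3.97
tcp_pos: [0.5786, -0.0981, 0.1118]
eef_rot: [[0.981, 0.196, -0.0], [0.196, -0.981, 0.0], [-0.0, -0.0, -1.0]]
force: [-0.9, 1.4, 0.7]
finger_gap: 0.0682
```

```bash
python3 -c "
from h import *
goto([-.043,0,.111])
snap('scene','s5',crop=(180,140,310,230),fx=6)"
```

```text
t 3.9667 tcp [ 0.5786 -0.0981  0.1118] gap 0.06819374415329381 F [-0.94  1.37  0.67]
shift cm [-0.11 -0.03  0.08] turn z -0.00043849995337988195 z axis [-3.e-04  0.e+00 -1.e+00]
```

View pics/s5.png

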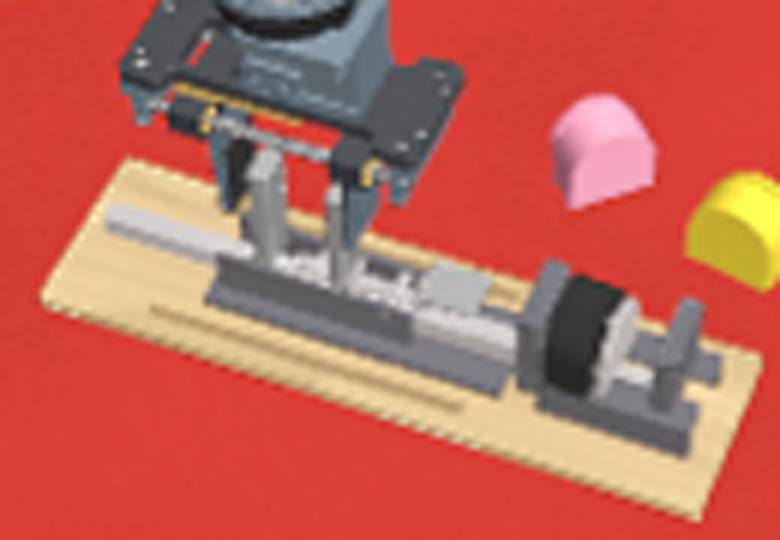

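>>> step_arm([
  [0, 0, 0, 0, 0, 0, -0.3],
  [0, 0, 0, 0, 0, 0, -0.1],
  [0, 0, 0, 0, 0, 0, 0.05],
  [0, 0, 0, 0, 0, 0, 0.2],
  [0, 0, 0, 0, 0, 0, 0.2],
  [0, 0, 0, 0, 0, 0, 0.2],
  [0, 0, 0, 0, 0, 0, 0.2],
  [0, 0, 0, 0, 0, 0, 0.2],
])

```text
time_s: 4.68
tcp_pos: [0.5786, -0.0981, 0.1118]
eef_rot: [[0.981, 0.195, -0.0], [0.195, -0.981, 0.0], [-0.0, -0.0, -1.0]]
force: [-0.6, -0.5, -3.6]
finger_gap: 0.0399
```

>>> step_arm([
  [0, 0, 0, 0, 0, 0, 0.1],
  [0, 0, 0, 0, 0, 0, -0.1],
  [0, 0, 0, 0, 0, 0, -0.3],
  [0, 0, 0, 0, 0, 0, -0.5],
  [0, 0, 0, 0, 0, 0, -0.5],
  [0, 0, 0, 0, 0, 0, -0.5],
])

```text
time_s: 5.18
tcp_pos: [0.5789, -0.0982, 0.1121]
eef_rot: [[0.981, 0.196, 0.0], [0.196, -0.981, -0.0], [0.0, 0.0, -1.0]]
force: [0.1, -0.4, 0.0]
finger_gap: 0.0678
```

```bash
python3 -c "
from h import *
goto([-.043,0,.111])
snap('scene','s6',crop=(180,140,310,230),fx=6)"
```

```text
t 5.1833 tcp [ 0.5789 -0.0982  0.1121] gap 0.06783272365611794 F [ 0.09 -0.43  0.04]
shift cm [-0.14 -0.04  0.11] turn z -0.0004317101368551331 z axis [ 4.e-04 -2.e-04 -1.e+00]
```

View pics/s6.png

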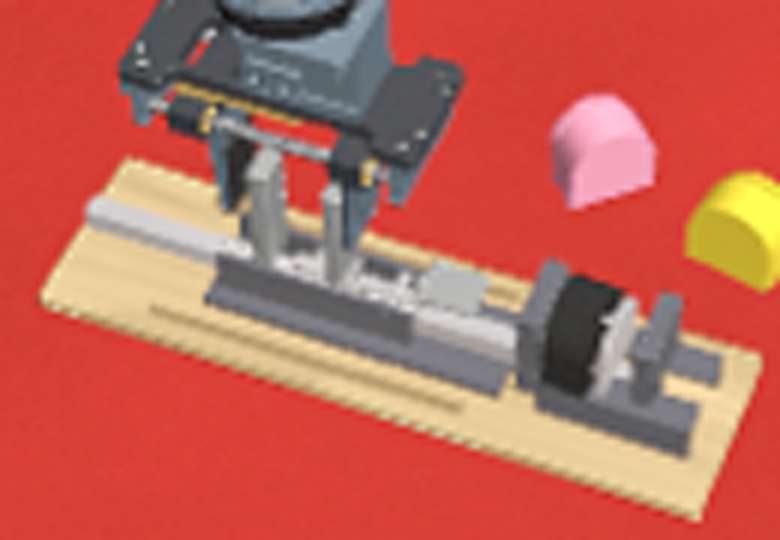

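The jaw is stepping in: its top edge has moved from (690,308) to (668,303), and the trigger is back at rest. Next squeeze.

>>> step_arm([
  [0, 0, 0, 0, 0, 0, -0.3],
  [0, 0, 0, 0, 0, 0, -0.15],
  [0, 0, 0, 0, 0, 0, 0.0],
  [0, 0, 0, 0, 0, 0, 0.1],
  [0, 0, 0, 0, 0, 0, 0.2],
  [0, 0, 0, 0, 0, 0, 0.2],
  [0, 0, 0, 0, 0, 0, 0.2],
  [0, 0, 0, 0, 0, 0, 0.2],
])

```text
time_s: 5.9
tcp_pos: [0.5788, -0.0982, 0.112]
eef_rot: [[0.981, 0.196, 0.0], [0.196, -0.981, -0.0], [0.0, 0.0, -1.0]]
force: [0.1, -0.7, 2.9]
finger_gap: 0.0399
```

>>> step_arm([
  [0, 0, 0, 0, 0, 0, 0.1],
  [0, 0, 0, 0, 0, 0, -0.1],
  [0, 0, 0, 0, 0, 0, -0.3],
  [0, 0, 0, 0, 0, 0, -0.5],
  [0, 0, 0, 0, 0, 0, -0.5],
  [0, 0, 0, 0, 0, 0, -0.5],
])

```text
time_s: 6.4
tcp_pos: [0.5786, -0.0981, 0.1118]
eef_rot: [[0.981, 0.196, -0.0], [0.196, -0.981, 0.0], [-0.0, -0.0, -1.0]]
force: [-0.3, 0.3, -0.7]
finger_gap: 0.068
```

```bash
python3 -c "
from h import *
goto([-.043,0,.111])
snap('scene','s7',crop=(180,140,310,230),fx=6)"
```

```text
t 6.4 tcp [ 0.5786 -0.0981  0.1118] gap 0.06802030766313587 F [-0.32  0.31 -0.69]
shift cm [-0.11 -0.03  0.08] turn z -0.0003923072737098368 z axis [-3.e-04  0.e+00 -1.e+00]
```

View pics/s7.png

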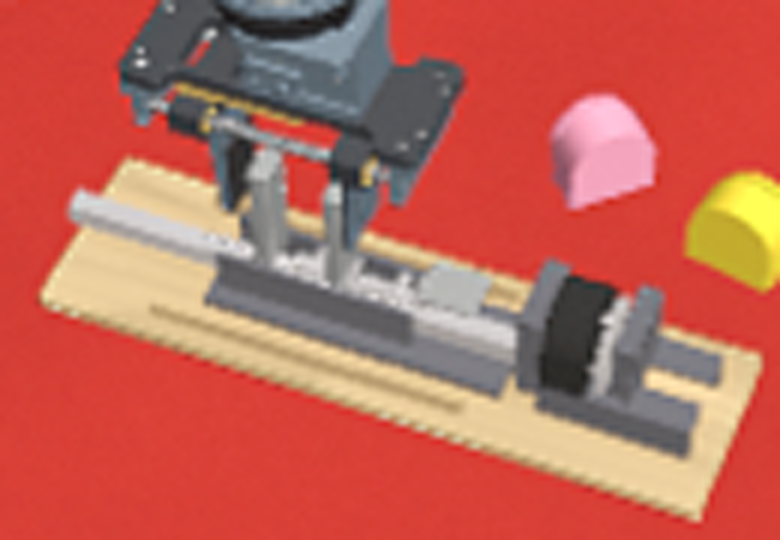

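>>> step_arm([
  [0, 0, 0, 0, 0, 0, -0.3],
  [0, 0, 0, 0, 0, 0, -0.2],
  [0, 0, 0, 0, 0, 0, -0.15],
  [0, 0, 0, 0, 0, 0, -0.1],
  [0, 0, 0, 0, 0, 0, -0.05],
  [0, 0, 0, 0, 0, 0, 0.0],
  [0, 0, 0, 0, 0, 0, 0.05],
  [0, 0, 0, 0, 0, 0, 0.1],
])

```text
time_s: 7.12
tcp_pos: [0.5786, -0.0982, 0.1118]
eef_rot: [[0.981, 0.196, -0.0], [0.196, -0.981, 0.0], [-0.0, -0.0, -1.0]]
force: [-0.7, -0.8, -3.1]
finger_gap: 0.0462
```

>>> step_arm([
  [0, 0, 0, 0, 0, 0, 0.15],
  [0, 0, 0, 0, 0, 0, 0.2],
  [0, 0, 0, 0, 0, 0, 0.2],
  [0, 0, 0, 0, 0, 0, 0.2],
])

```text
time_s: 7.45
tcp_pos: [0.5786, -0.0981, 0.1118]
eef_rot: [[0.981, 0.196, -0.0], [0.196, -0.981, 0.0], [-0.0, -0.0, -1.0]]
force: [0.2, -1.0, -4.5]
finger_gap: 0.0439
```

```bash
python3 -c "
from h import *
goto([-.043,0,.111])
snap('scene','s8',crop=(180,140,310,230),fx=6)"
```

```text
t 7.45 tcp [ 0.5786 -0.0981  0.1118] gap 0.04386514527563639 F [ 0.22 -0.97 -4.49]
shift cm [-0.11 -0.02  0.08] turn z -0.0004135685990679702 z axis [-2.e-04  1.e-04 -1.e+00]
```

View pics/s8.png

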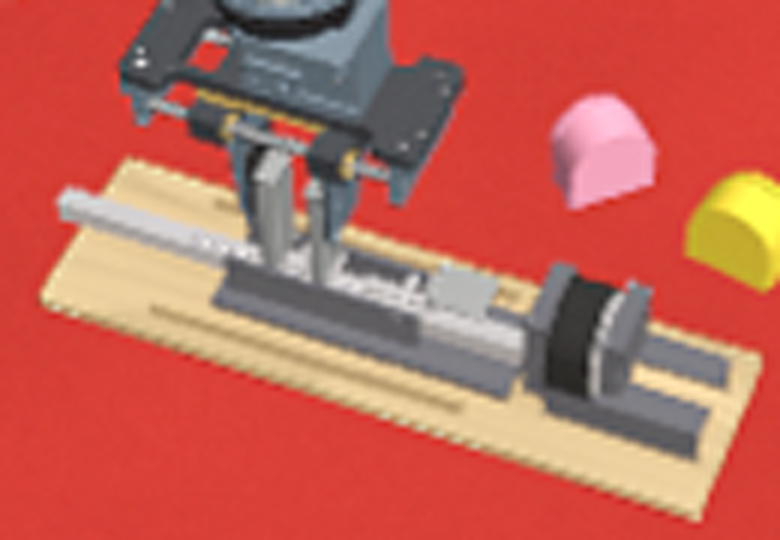

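>>> step_arm([
  [0, 0, 0, 0, 0, 0, 0.2],
  [0, 0, 0, 0, 0, 0, 0.2],
  [0, 0, 0, 0, 0, 0, 0.2],
  [0, 0, 0, 0, 0, 0, 0.2],
], grip_force=20)

```text
time_s: 7.83
tcp_pos: [0.5786, -0.0981, 0.1118]
eef_rot: [[0.981, 0.196, -0.0], [0.196, -0.981, 0.0], [-0.0, -0.0, -1.0]]
force: [-1.1, -2.5, -3.6]
finger_gap: 0.0434
```

```bash
python3 -c "
from h import *
print(state()['finger_gap'])
snap('scene','s9',crop=(255,170,310,220),fx=12)
snap('top','t9',crop=(200,190,260,230),fx=12)"
```

```text
0.04343788755600686
```

View pics/s9.png

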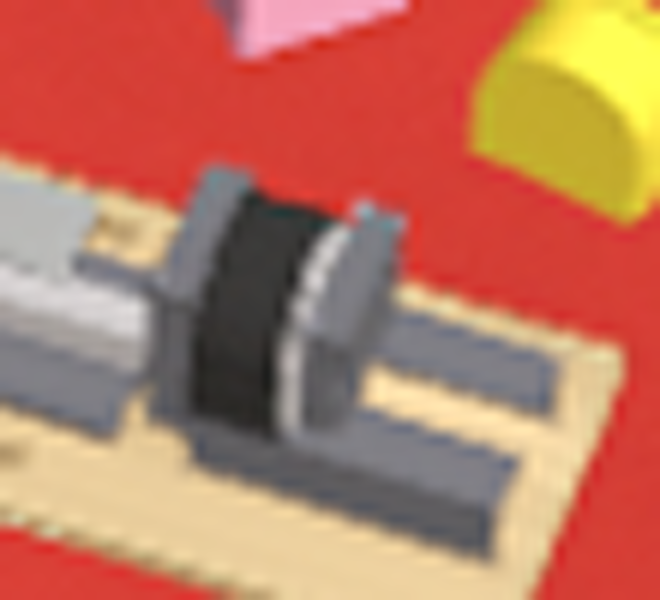

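View pics/t9.png

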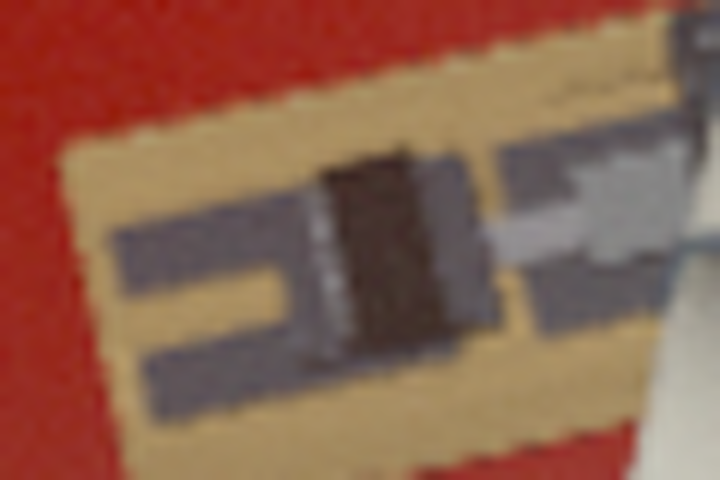

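>>> step_arm([
  [0, 0, 0, 0, 0, 0, 0.2],
  [0, 0, 0, 0, 0, 0, 0.2],
  [0, 0, 0, 0, 0, 0, 0.2],
  [0, 0, 0, 0, 0, 0, 0.2],
], grip_force=22)

```text
time_s: 8.27
tcp_pos: [0.5786, -0.0981, 0.1118]
eef_rot: [[0.981, 0.196, -0.0], [0.196, -0.981, 0.0], [-0.0, -0.0, -1.0]]
force: [-3.2, -1.7, -5.4]
finger_gap: 0.0433
```

```bash
cat > ov.py <<'E'
from h import *
import sys
f=grab_frame("scene");c=cam(f);q=np.load("q.npy");name=sys.argv[1]
x0,y0,x1,y1=180,140,312,232;k=6
# fit clamp shift along axis and report points
def box(x,w,z0,z1): return [[a,b,z] for a in x for b in (-w/2,w/2) for z in (z0,z1)]
sh=float(sys.argv[2]);bar=float(sys.argv[3])
im=cv2.resize(f["img"][y0:y1,x0:x1],None,fx=k,fy=k,interpolation=cv2.INTER_CUBIC)
def draw(x,w,z0,z1,col):
    P=np.array([[a,b,z] for a in x for b in (-w/2,w/2) for z in (z0,z1)])/1000.
    P[:,0]+=sh/1000;p=(proj(c,W(q,P))+.5-[x0,y0])*k-.5
    for i in range(8):
        for j in (1,2,4):
            if not i&j: cv2.line(im,tuple(map(int,p[i])),tuple(map(int,p[i|j])),col,1,cv2.LINE_AA)
tr=float(sys.argv[4])
draw((-74,-60),26,60,125,(0,255,0));draw((-24-tr,-12-tr),26,60,125,(0,255,0));draw((32,68),30,63,66,(255,0,0))
draw((97,112),50,40,85,(0,255,255));draw((190-bar,204-bar),50,40,88,(255,0,255))
cv2.imwrite(f"pics/{name}.png",im)
E
python3 ov.py o1 4 47 18; python3 -c "
from h import *
print(state()['finger_gap'])"
```

```text
0.043773251737101074
```

View pics/o1.png

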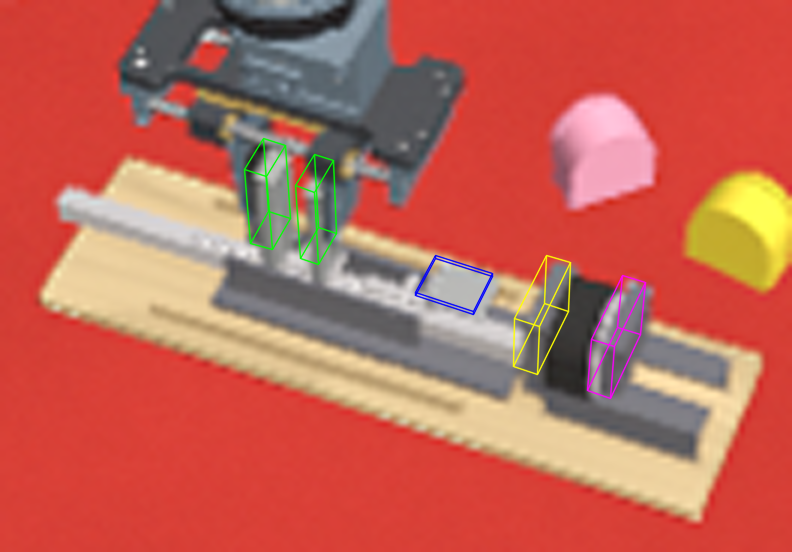

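```bash
python3 ov.py o2 9 47 18.5; python3 ov.py o3 9 44 18.5
```

```text
(no output)
```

View pics/o2.png

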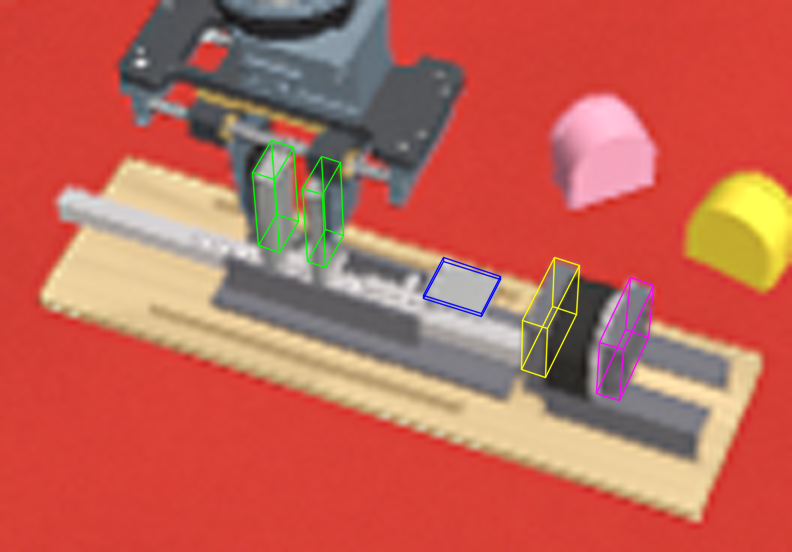

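View pics/o3.png

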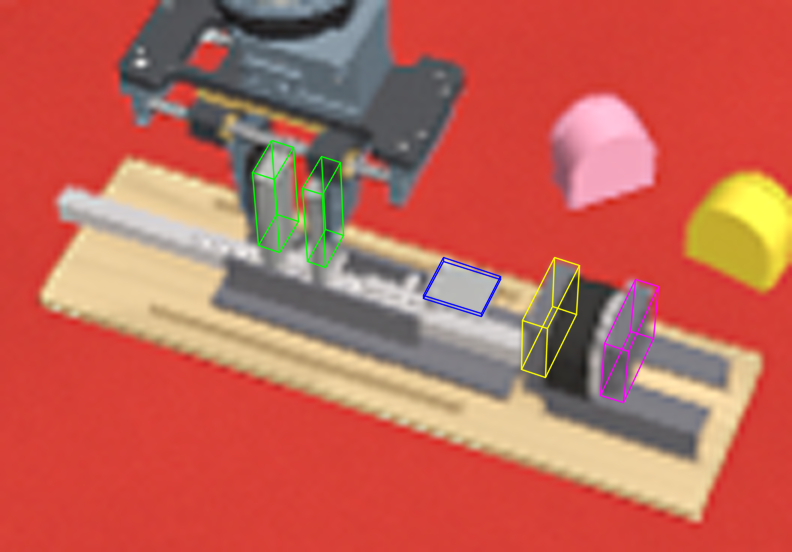

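With bar = 47 mm the model boxes fit the jaw, and the squeeze stalled short of the stop (43.5 mm gap) at both 20 and 22 N. So the plate is flush. I'll release the trigger and look.

>>> step_arm([
  [0, 0, 0, 0, 0, 0, 0.05],
  [0, 0, 0, 0, 0, 0, -0.1],
  [0, 0, 0, 0, 0, 0, -0.3],
  [0, 0, 0, 0, 0, 0, -0.6],
  [0, 0, 0, 0, 0, 0, -1],
  [0, 0, 0, 0, 0, 0, -1],
  [0, 0, 0, 0, 0, 0, -1],
], grip_force=20)

```text
time_s: 9.0
tcp_pos: [0.5789, -0.0982, 0.1121]
eef_rot: [[0.981, 0.196, 0.0], [0.196, -0.981, -0.0], [0.0, 0.0, -1.0]]
force: [0.3, 0.1, 0.3]
finger_gap: 0.0805
```

```bash
python3 ov.py o4 3 47 0;python3 -c "
from h import *
goto([-.043,0,.111])
snap('scene','s10',crop=(255,170,310,220),fx=12)"
```

```text
t 9.05 tcp [ 0.5789 -0.0982  0.112 ] gap 0.08477777267120287 F [ 0.28 -0.05 -0.19]
shift cm [-0.14 -0.04  0.1 ] turn z -0.0004466121475638531 z axis [ 4.e-04 -1.e-04 -1.e+00]
```

View pics/o4.png

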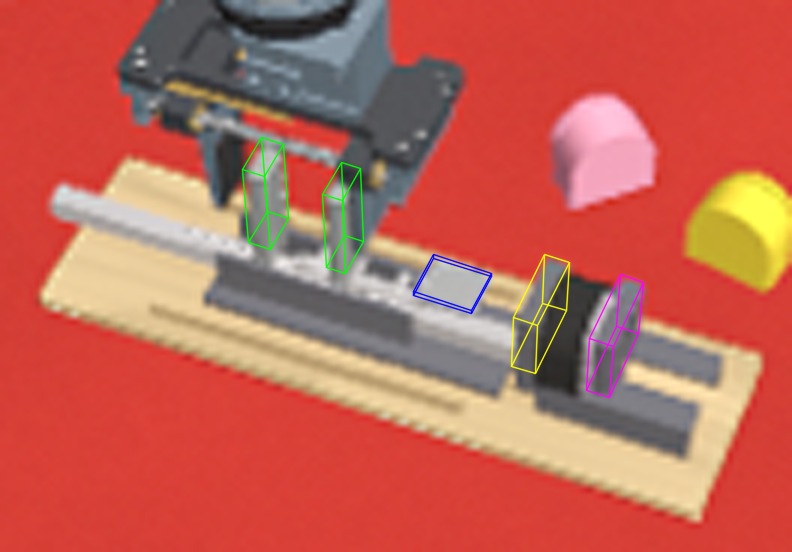

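View pics/s10.png

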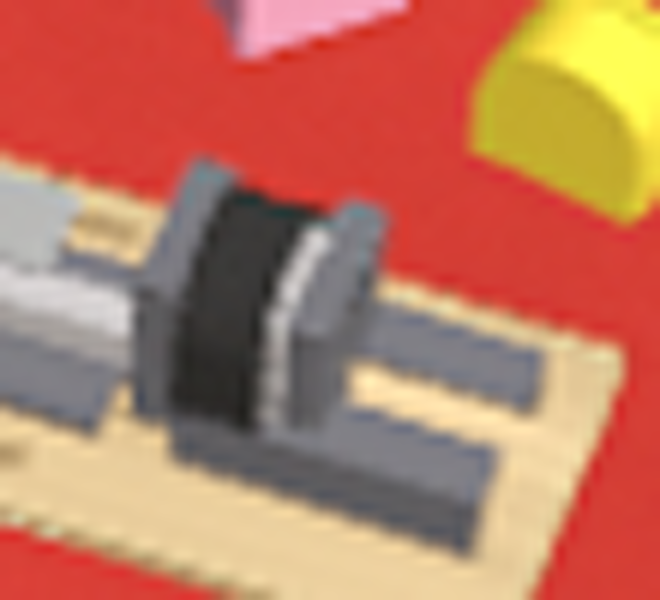

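>>> step_arm([
  [0, 0, 0, 0, 0, 0, -0.5],
  [0, 0, 0, 0, 0, 0, -0.4],
  [0, 0, 0, 0, 0, 0, -0.3],
  [0, 0, 0, 0, 0, 0, -0.25],
  [0, 0, 0, 0, 0, 0, -0.2],
  [0, 0, 0, 0, 0, 0, -0.15],
  [0, 0, 0, 0, 0, 0, -0.1],
  [0, 0, 0, 0, 0, 0, -0.05],
], grip_force=20)

```text
time_s: 9.77
tcp_pos: [0.5788, -0.0982, 0.1119]
eef_rot: [[0.981, 0.196, 0.0], [0.196, -0.981, -0.0], [0.0, 0.0, -1.0]]
force: [-0.0, -1.1, -0.1]
finger_gap: 0.0556
```

>>> step_arm([
  [0, 0, 0, 0, 0, 0, 0.0],
  [0, 0, 0, 0, 0, 0, 0.0],
  [0, 0, 0, 0, 0, 0, 0.0],
])

```text
time_s: 10.02
tcp_pos: [0.5787, -0.0982, 0.1119]
eef_rot: [[0.981, 0.196, 0.0], [0.196, -0.981, -0.0], [0.0, 0.0, -1.0]]
force: [0.5, -0.7, -0.1]
finger_gap: 0.0556
```

```bash
python3 -c "
from h import *
print(state()['finger_gap'])
snap('scene','s11',crop=(180,140,310,230),fx=6)"
```

```text
0.05555025386153114
```

View pics/s11.png

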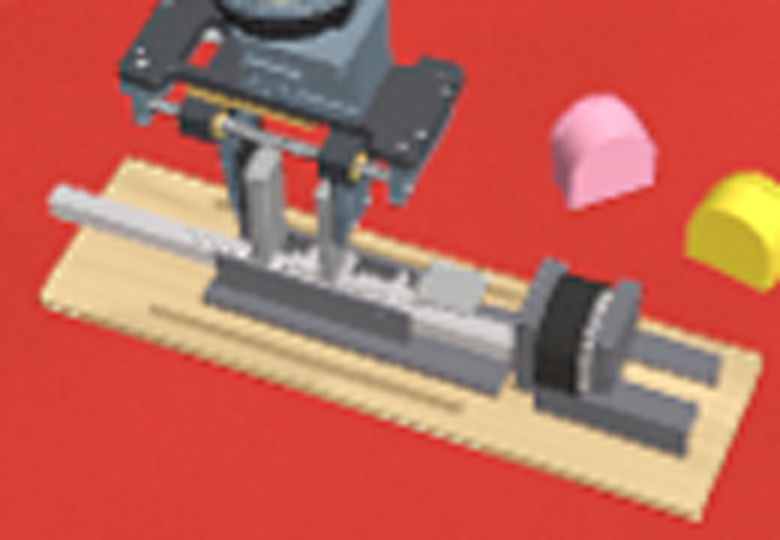

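It stalls hard at 55.6 mm, so no play is left and the plate is flush. I'll let go of the trigger, open fully and lift.

>>> step_arm([
  [0, 0, 0, 0, 0, 0, -0.3],
  [0, 0, 0, 0, 0, 0, -0.6],
  [0, 0, 0, 0, 0, 0, -1],
  [0, 0, 0, 0, 0, 0, -1],
  [0, 0, 0, 0, 0, 0, -1],
  [0, 0, -2, 0, 0, 0, -1],
  [0, 0, -5, 0, 0, 0, -1],
  [0, 0, -7, 0, 0, 0, -1],
])

```text
time_s: 10.73
tcp_pos: [0.5789, -0.0982, 0.1836]
eef_rot: [[0.981, 0.195, 0.0], [0.195, -0.981, -0.0], [0.0, 0.0, -1.0]]
force: [1.6, -0.6, 1.0]
finger_gap: 0.0913
```

>>> step_arm([
  [0, 0, 0, 0, 0, 0, -1],
  [0, 0, 0, 0, 0, 0, -1],
])

```text
time_s: 10.9
tcp_pos: [0.5792, -0.0983, 0.1829]
eef_rot: [[0.981, 0.195, 0.002], [0.195, -0.981, -0.001], [0.002, 0.001, -1.0]]
force: [-0.4, -0.2, -1.1]
finger_gap: 0.091
```

```bash
python3 ov.py o5 4 47 0; python3 -c "
from h import *
goto([.061,0,.18])"
```

```text
t 10.95 tcp [ 0.5786 -0.0981  0.1818] gap 0.09147034082672313 F [ 0.5  -0.52 -0.35]
shift cm [ -0.12 -10.42   0.18] turn z -0.0004313028500896573 z axis [ 2.e-04 -0.e+00 -1.e+00]
```

View pics/o5.png

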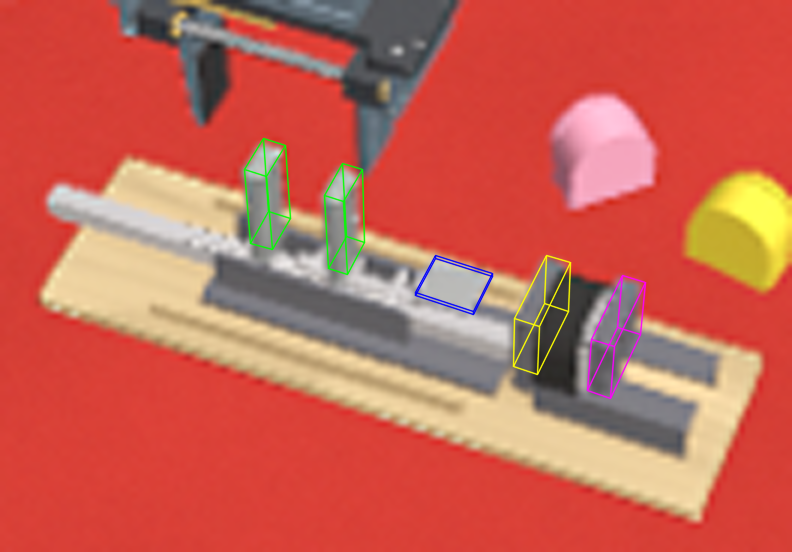

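>>> step_arm([
  [0, -3, 0, 0, 0, 0, -0.5],
  [0, -6, 0, 0, 0, 0, 0],
  [0, -9, 0, 0, 0, 0, 0.5],
  [0, -10.3, 0, 0, 0, 0, 1],
  [0, -10.3, 0, 0, 0, 0, 1],
  [0, -10.3, 0, 0, 0, 0, 1],
  [0, -10.3, 2, 0, 0, 0, 1],
  [0, -10.3, 4, 0, 0, 0, 1],
], grip_force=20)

```text
time_s: 11.62
tcp_pos: [0.5596, 0.0017, 0.1418]
eef_rot: [[0.981, 0.195, 0.002], [0.195, -0.981, -0.001], [0.002, 0.001, -1.0]]
force: [0.8, -1.6, -0.8]
finger_gap: 0.0405
```

>>> step_arm([
  [0, 0, 2, 0, 0, 0, 1],
  [0, 0, 2.8, 0, 0, 0, 1],
  [0, 0, 2.8, 0, 0, 0, 1],
  [0, 0, 2.8, 0, 0, 0, 1],
])

```text
time_s: 11.95
tcp_pos: [0.5587, 0.0022, 0.1139]
eef_rot: [[0.981, 0.195, -0.001], [0.195, -0.981, 0.0], [-0.001, -0.0, -1.0]]
force: [0.2, 0.9, 0.3]
finger_gap: 0.0143
```

```bash
python3 ov.py o6 3.7 47 0; python3 -c "
from h import *
goto([.060,0,.091])
snap('top','t6',crop=(200,170,330,240),fx=6)"
```

```text
t 12.0 tcp [0.5591 0.0023 0.1145] gap 0.009864351129659065 F [ 0.28 -0.19  0.2 ]
shift cm [-0.16 -0.09  2.35] turn z -0.0009702074301964873 z axis [ 6.e-04 -1.e-04 -1.e+00]
```

View pics/o6.png

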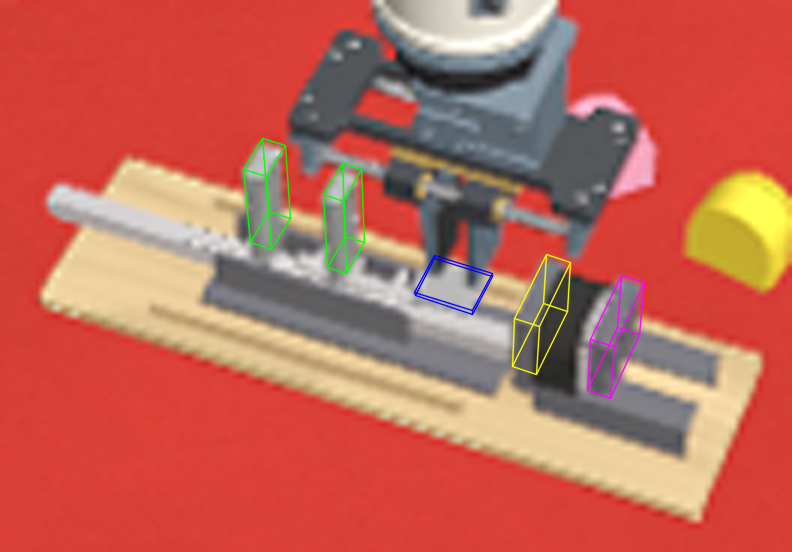

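>>> step_arm([
  [0, 0, 0.6, 0, 0, 0, 1],
  [0, 0, 1.2, 0, 0, 0, 1],
  [0, 0, 1.8, 0, 0, 0, 1],
  [0, 0, 1.8, 0, 0, 0, 1],
  [0, 0, 1.8, 0, 0, 0, 1],
])

```text
time_s: 12.47
tcp_pos: [0.5583, 0.003, 0.0955]
eef_rot: [[0.981, 0.196, -0.001], [0.196, -0.981, 0.0], [-0.001, -0.0, -1.0]]
force: [0.7, -0.6, -0.5]
finger_gap: 0.0006
```

>>> step_arm([
  [0, 0, 0.2, 0, 0, 0, 1],
  [0, 0, 0.4, 0, 0, 0, 1],
  [0, 0, 0.4, 0, 0, 0, 1],
])

```text
time_s: 12.72
tcp_pos: [0.5585, 0.0029, 0.0917]
eef_rot: [[0.981, 0.195, -0.0], [0.195, -0.981, 0.0], [-0.0, -0.0, -1.0]]
force: [-0.2, 0.0, 0.1]
finger_gap: 0.0005
```

```bash
python3 ov.py o7 3.7 47 0; python3 -c "
from h import *
goto([.060,0,.091])"
```

```text
t 12.7667 tcp [0.5585 0.0029 0.0918] gap 0.00023345762389902685 F [-0.53 -0.75  0.02]
shift cm [-0.12 -0.03  0.08] turn z -0.00039794744485120915 z axis [-2.e-04  0.e+00 -1.e+00]
```

View pics/o7.png

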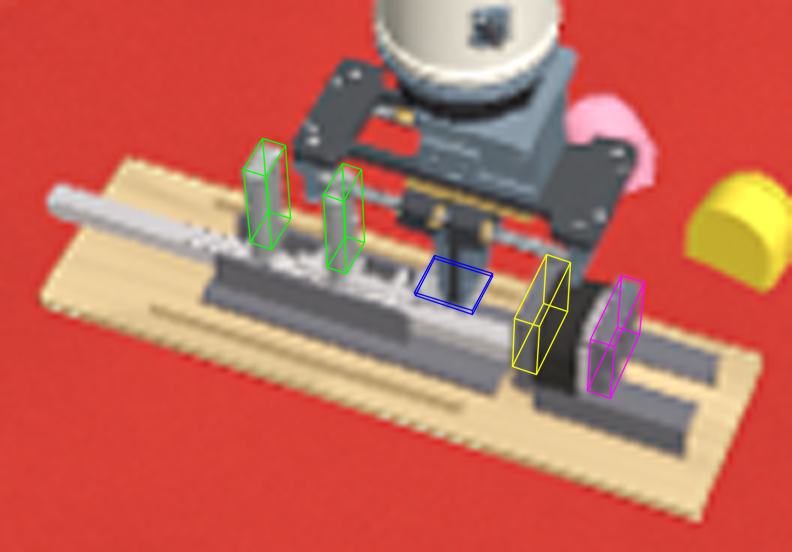

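>>> step_arm([
  [0, 0, 0.15, 0, 0, 0, 1],
  [0, 0, 0.3, 0, 0, 0, 1],
  [0, 0, 0.3, 0, 0, 0, 1],
])

```text
time_s: 13.02
tcp_pos: [0.5586, 0.0029, 0.0888]
eef_rot: [[0.981, 0.196, 0.0], [0.196, -0.981, -0.0], [0.0, 0.0, -1.0]]
force: [0.4, 0.9, -0.0]
finger_gap: 0.0004
```

>>> step_arm([
  [0, 0, 0.15, 0, 0, 0, 1],
  [0, 0, 0.2, 0, 0, 0, 1],
  [0, 0, 0.2, 0, 0, 0, 1],
])

```text
time_s: 13.27
tcp_pos: [0.5586, 0.0029, 0.0868]
eef_rot: [[0.981, 0.196, 0.0], [0.196, -0.981, 0.0], [0.0, -0.0, -1.0]]
force: [-0.2, 1.1, 3.4]
finger_gap: 0.0004
```

```bash
python3 ov.py o8 3.7 47 0; python3 -c "
from h import *
goto([.060,0,.091])"
```

```text
t 13.3167 tcp [0.5586 0.0029 0.0869] gap 0.0004648475194431073 F [-0.5   0.68  2.5 ]
shift cm [-0.13 -0.03 -0.41] turn z -0.0003650713668693398 z axis [ 1.e-04  0.e+00 -1.e+00]
```

View pics/o8.png

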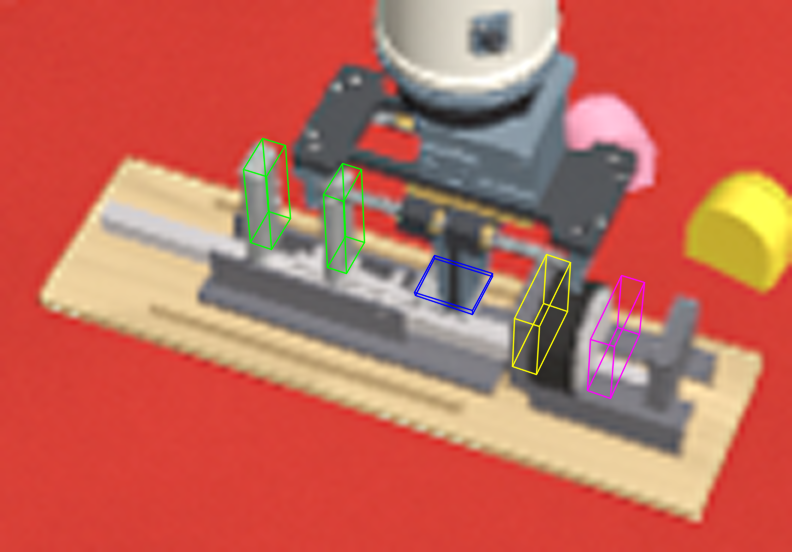

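The jaw is already running open, now at about (685,305). I'll push a touch deeper and hold.

>>> step_arm([
  [0, 0, 0.1, 0, 0, 0, 1],
  [0, 0, 0.1, 0, 0, 0, 1],
  [0, 0, 0.1, 0, 0, 0, 1],
  [0, 0, 0.1, 0, 0, 0, 1],
  [0, 0, 0.1, 0, 0, 0, 1],
  [0, 0, 0.1, 0, 0, 0, 1],
  [0, 0, 0.1, 0, 0, 0, 1],
  [0, 0, 0.1, 0, 0, 0, 1],
])

```text
time_s: 13.98
tcp_pos: [0.5586, 0.0029, 0.0859]
eef_rot: [[0.981, 0.196, 0.0], [0.196, -0.981, -0.0], [0.0, 0.0, -1.0]]
force: [0.3, 0.3, 2.4]
finger_gap: 0.0006
```

```bash
python3 ov.py o9 1 0 0; python3 -c "
from h import *
goto([.060,0,.091])"
```

```text
t 14.0333 tcp [0.5587 0.0028 0.0859] gap 0.0004003583268123322 F [0.78 0.67 2.47]
shift cm [-0.13 -0.03 -0.51] turn z -0.0005207787214395312 z axis [ 1.e-04  0.e+00 -1.e+00]
```

View pics/o9.png

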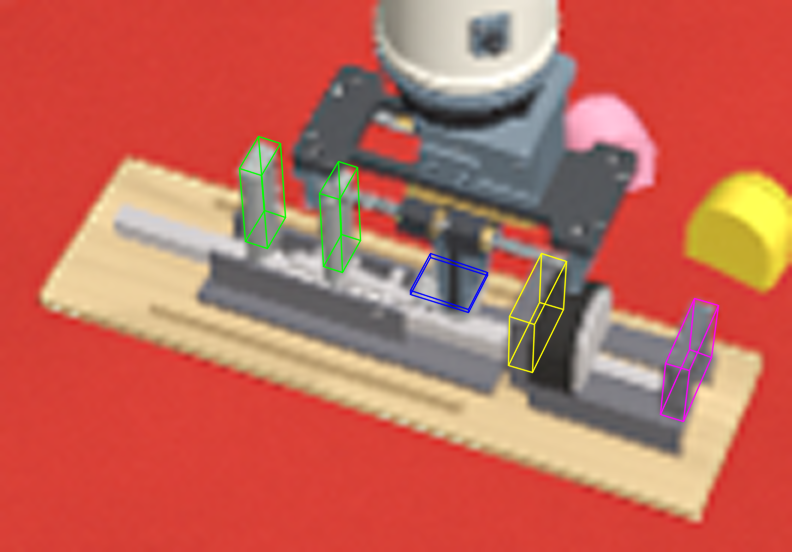

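The jaw matches the bar = 0 box, so it is fully open. I'll lift straight off.

>>> step_arm([
  [0, 0, 0, 0, 0, 0, 1],
  [0, 0, -0.5, 0, 0, 0, 1],
  [0, 0, -1.5, 0, 0, 0, 1],
  [0, 0, -3.5, 0, 0, 0, 1],
  [0, 0, -6.5, 0, 0, 0, 1],
  [0, 0, -10, 0, 0, 0, 1],
  [0, 0, -13, 0, 0, 0, 1],
  [0, 0, -13, 0, 0, 0, 1],
])

```text
time_s: 14.7
tcp_pos: [0.561, 0.0027, 0.2224]
eef_rot: [[0.981, 0.196, 0.009], [0.196, -0.981, -0.001], [0.008, 0.003, -1.0]]
force: [1.1, 0.0, 1.4]
finger_gap: 0.0006
```

>>> step_arm([
  [0, 8, 0, 0, 0, 0, 1],
  [-8, 12, 0, 0, 0, 0, 1],
  [-12, 14, 0, 0, 0, 0, 1],
  [-14, 14, 0, 0, 0, 0, 1],
  [-14, 14, 0, 0, 0, 0, 1],
  [-14, 14, 0, 0, 0, 0, 1],
  [-14, 14, 0, 0, 0, 0, 1],
])

```text
time_s: 15.28
tcp_pos: [0.4469, -0.1631, 0.2167]
eef_rot: [[0.981, 0.192, -0.0], [0.192, -0.981, -0.0], [-0.0, 0.0, -1.0]]
force: [0.3, -0.1, -0.6]
finger_gap: 0.0004
```

```bash
python3 ov.py o10 1 0 0; python3 -c "
from h import *
goto([.060,0,.091])
snap('scene','s12',crop=(255,170,310,220),fx=12);snap('scene','s13')"
```

```text
t 15.3333 tcp [ 0.4482 -0.1624  0.2167] gap 0.0005045436520528734 F [-0.7   0.26 -0.55]
shift cm [ 13.89 -14.11  12.57] turn z -0.0026059178902768446 z axis [ 7.e-04 -2.e-04 -1.e+00]
```

View pics/o10.png

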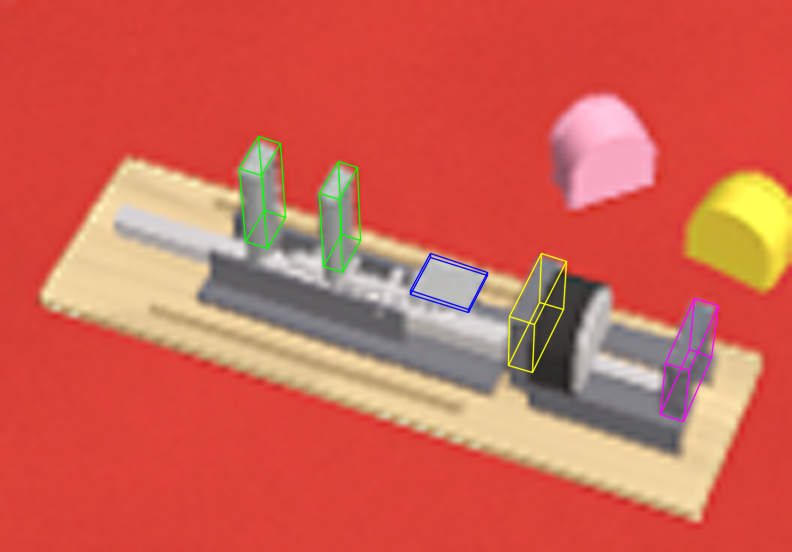

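View pics/s12.png

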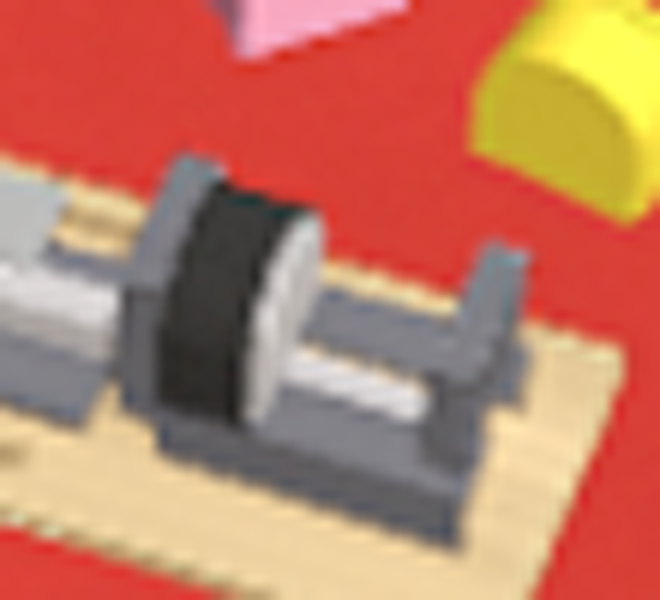

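View pics/s13.png

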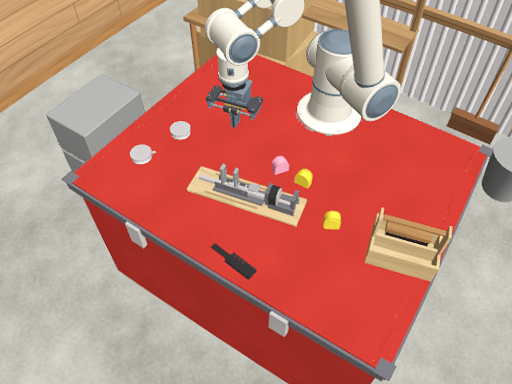

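The plate sits directly on the black heel (s12, about (280,320)), with no gap or studs showing. The heel stands in the clamp, the jaw is fully open, the tab is up, the trigger is at rest, and the clamp is within about 1 mm of where it started. The tins, shoe horn and caddy look where they were, and the arm is clear. I'll hand in.

```bash
python3 -c "
from cell import *
print(finish_job())"
```

```text
the job is handed in; nothing more can be done
None
```

The job is done and handed in at about 15.4 s of the 48 s; the hand-in reported no verdict.

**What I did:** I squeezed the trigger against the post five times. The first three were full squeezes, at 20 N grip. The fourth stalled at a 43.5 mm finger gap at both 20 and 22 N. The fifth was a check at 20 N and stalled hard at 55.6 mm, which showed no play was left and the plate was flush. I then let go of the trigger and pushed the tab down with closed fingers (about 3 N) until the jaw ran open, and lifted clear.

**Last checks, all from the camera pictures:**
- **Plate and heel:** the plate lies on the black heel with no gap visible, and the heel stands in the clamp.
- **Clamp:** the jaw matches the fully open position, the tab is up, and the trigger is at rest. The clamp is within about 1 mm of where it started.
- **Surroundings:** the tins, shoe horn and caddy look unmoved, and the arm is touching nothing.

No check failed. One disagreement: the two position estimates for the clamp differed by about 2 mm sideways, and the fingers' width covered that. The force on the heel was not measured directly; I estimate under about 16 N from the grip settings.

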